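# Draw the knife-safe key from its block, work it into the lock and hold it turned

### The arm

A 7-joint arm with a two-finger parallel gripper is mounted at the origin on the work surface. World frame = base frame: x ahead of the robot, y to its left, z up, the work surface at z = 0. Lengths are in mm, angles in rad, forces in N, time in s.
With the tool pointing down it reaches from about 350 to 900 mm from the base axis. Payload 7.2 kg.
Tool frame: the origin (TCP) lies midway between the tips of the shut fingers; the grasp point (between the pads) lies 19 mm behind it (bot.pinch_z is the distance from the TCP to the grasp point, in mm); x points along the fingers, y is the direction in which the jaws open and shut, and the axes are right-handed (so a half turn about x gives the same grasp; the last joint's range is limited). The gripper opens to 88 mm and grips with 3 to 60 N. Pads are 20 mm wide; open, the fingers measure 115 mm over their backs; the gripper's body (75 mm by 178 mm) begins 61 mm behind the grasp point.
Start: joints at [-1.277, 0.411, -0.013, 1.596, 0.006, 1.134, -0.082], TCP at [221.233, 584.538, 222.653] pointing down, gripper open.
Joint ranges: [-2.95, 2.95], [-0.29, 1.99], [-1.47, 1.44], [0.14, 2.54], [-1.03, 4.17], [0.13, 1.85], [-2.86, 2.86]. Speed limits (rad/s): [2.39, 2.39, 3.01, 3.01, 3.14, 3.14, 3.14].

### API

Orientations are given as a unit quaternion [x, y, z, w].
In Python, from cell import bot gives the robot as it stands. The module is installed in compiled form; this text tells all that it offers.
- The arm moves only by the tool servo_tool, never from a script. Its argument "steps" is a list of rows, each a list of 5 numbers: the finger opening in m, from 0 to 0.0878, then the shift along the tool's x, y, z in m, then the turn about the tool's x in degrees. A call has 1 to 5 rows; each row is the pose to reach, as a shift and turn from the pose measured when the call began, along the tool's axes at that moment; what a row does not reach only later rows make up. A row lasts 1/10 s, in which the tool goes at most 50 mm and 8.59 degrees, less where a joint would pass 70% of its speed; a pose out of reach is approached as far as the arm can. A call with a gripper value outside its range is refused whole. The fingers move at their own pace and stop on an object; "grip_force" is the grip in N (left out, the last holds). Time passes only in rows, so rows that repeat a pose let the fingers close. It gives the time, the measured TCP pose, the force and the opening at its end, in the units of the state.
- bot.get_state(): the state, without advancing time (a new reading comes with each control period).
- bot.camera(name): name is "scene" or "top" or "wrist"; returns a dict with "image" (400x640x3 uint8, red, green, blue), "intrinsics" (3x3 intrinsics, pixels), "k1" (the pictures are not rectified: a ray, as slopes to the right and down, at radius r is drawn at 1 + k1 r^2 times it, then the intrinsics apply), "xyz" and "attitude" of the camera in the world. Camera axes: x right, y up, looking along -z (the intrinsics and any distortion apply to the point x, -y, -z); pixel columns grow to the right and rows downward; lengths in mm; the calibration is good to about 2 mm. A picture is of the moment at which its call begins. There is no depth.
- bot.close_job(): hands the job in, once; it reports no verdict.
The state is a dict: "time_s": time; "joint_positions": joint angles; "joint_velocities": joint speeds; "joint_torque": joint torques, N m; "tcp_pos": TCP position; "tool_rot": TCP orientation; "force": force on the tool from outside, world axes, zero at the start; "ft_torque": the same for the moment, N m; "finger_gap": finger opening in mm.
Only numpy, scipy, OpenCV 4.12 (cv2) and the standard library are available. Lean on these libraries where they do the work, as an engineer would, in place of code of your own. Each camera call takes 0.05 s, during which the arm holds its last target. There are 200 camera calls.

### The job

Slide the broad-headed key straight up out of the slotted wooden block and push it fully home, upright, into the keyhole on top of the steel knife safe; its pins are sticky, so wiggle it past them rather than forcing it. Then turn it a quarter turn clockwise to the stop and finish while still holding it there: the lock is sprung and shoots its bolt again if the key is let go. Leave the slim key in its slot and do not disturb the mug, the jar or the can.

Things in the scene. Friction and masses are not known exactly. Their poses are not given: they have to be found in the camera images.
- key: broad-headed key, loose, 40 g, upright in one of the block's two slots, bow up. Origin at its lower tip, z up the shank, x through its thickness, y across its width. Steel bit 18 wide (y), 5 thick (x), z 0 to 12 mm, lower edge rounded; round shank 5 mm across, z 12 to 25; black bow 34 wide (y), 10 thick (x), z 25 to 61. The same either way round (half turn about z)
- key_grip (a point): where to grip the broad key: in its bow, 47 mm above the tip (14 mm below the top); close the fingers along x, across the 10 mm thickness. Axes as the key. Fingertips then end 3 mm above the bow's underside
- slim_key: the other key, to be left: same build, but bow only 22 wide and 30 tall, bit 12 wide. Origin at its lower tip, axes as the broad key; stands in the other slot, 76 mm away along the block's y
- keyblock: fixed wooden block 56 (x) by 150 (y) by 45 tall, origin under its centre, z up. Two slots in its top, 30 deep, 7.2 (x) by 20.4 (y), at y = -38 and +38 mm, x = 0. The keys stand centred in them, width along the block's y, bow resting on the block's top, tip 20 mm above the counter; a key is clear once its tip is above 45 mm
- lockbox: fixed steel knife safe 190 (x) by 200 (y) by 70 tall, origin under its centre, z up, -x roughly towards the robot. On its front strip a dark steel lock housing 64 (x) by 74 (y), top face 95 mm above the counter; behind it on the lid a staple, 96 mm high, into which the lock's bolt reaches
- keyhole (a point): centre of the keyhole in the lock's flat top face, 95 mm above the counter, axes as the lockbox (52 mm from its centre towards -x). A straight slot 20.2 long (y) and 8.6 wide (x) through a 5 mm plate. The key goes straight down with its width along y, either way round
- lock_floor (a point): floor of the lock, 19 mm under the keyhole: the key is home when its tip stands here. Two sprung sticky pins, 9 and 13 mm under the face, stand 4.5 mm into the 9 mm slot, one from each side (x), and resist a straight push; turning the key to and fro by 0.15 rad under light pressure frees them. It turns further only with its tip 17 mm down; turned, it cannot be pulled out
- cylinder (a joint): turn of the lock cylinder, rad: 0 at rest, growing clockwise seen from above, stop at 1.35. A spring always drives it back to 0 (0.10 N m at rest, 0.155 N m at the stop). The key has about 0.2 rad of play in it, so a quarter turn of the key (1.57) brings it to the stop. The bolt on the lid draws back as it turns
- mug: white ceramic mug, 80 mm across, 90 tall, a bystander beyond the work; origin under its centre
- jar: amber jar, 68 mm across, 110 tall, a bystander on the robot's left; origin under its centre
- can: steel can, 74 mm across, 100 tall, a bystander on the robot's right; origin under its centre

How it is judged:
By the outcome, as a careful person would: the job done as asked, in the order asked, and still so for the second after the job is handed in, while the arm keeps its last pose, push and grip.
It also fails if it takes over 48 s, if anything falls off the work surface, if the arm or the gripper's body presses on something with over 40 N, if the wrist force passes 120 N, or if a joint passes its speed limit or range.

## Working session

There is one attempt and no reset: what is moved stays moved. The work goes in short steps, Python scripts to look and compute and a tool call to move; the robot and the scene stay as the last step left them, time stands still between calls to the robot, and variables do not carry over. Pictures are saved under pics/ and viewed, about 8 in all and at most 12, crops included, and the job is handed in when it is done.

Besides the shell and the picture viewer there is one more tool, called as name(argument=value, ...) on one line, values as JSON. servo_tool: Moves the arm, as the interface text tells. Its arguments: {"type":"object","properties":{"steps":{"type":"array"},"grip_force":{"type":"number"}},"required":["steps"]}

```bash
mkdir -p pics
cat > h.py <<'E'
import numpy as np, cv2
from scipy.spatial.transform import Rotation as R
from cell import bot
def cam(name,fn=None):
    c=bot.camera(name)
    if fn: cv2.imwrite('pics/'+fn,c['image'][:,:,::-1])
    return c
def rot(c):
    a=np.array(c['attitude'],float)
    return a if a.shape==(3,3) else R.from_quat(a).as_matrix()
def ray(c,u,v):
    K=np.array(c['intrinsics']);d=np.array([(u-K[0,2])/K[0,0],(v-K[1,2])/K[1,1]]);s=d.copy()
    for _ in range(30): s=d/(1+c['k1']*(s@s))
    return rot(c)@np.array([s[0],-s[1],-1.])
def at_z(c,u,v,z):
    r=ray(c,u,v);p=np.array(c['xyz'],float);return p+r*(z-p[2])/r[2]
def proj(c,P):
    K=np.array(c['intrinsics']);q=rot(c).T@(np.array(P,float)-np.array(c['xyz']));s=np.array([q[0],-q[1]])/-q[2]
    s=s*(1+c['k1']*(s@s));return K[0,0]*s[0]+K[0,2],K[1,1]*s[1]+K[1,2]
def save(c,fn):
    import pickle;pickle.dump(c,open(fn,'wb'))
E
python3 - <<'E'
from h import *
s=bot.get_state()
print(s['tcp_pos'],R.from_quat(s['tool_rot']).as_matrix().round(3),s['force'],s['ft_torque'],s['finger_gap'],s['time_s'],bot.pinch_z)
ims=[]
for n in ['top','scene','wrist']:
    c=cam(n,n+'0.png');save(c,n+'0.pkl');print(n,c['xyz'],c['attitude'],c['intrinsics'],c['k1'])
E
```

```text
[221.09228569 584.04959049 221.82944468] [[-0.     0.354  0.935]
 [-0.002  0.935 -0.354]
 [-1.    -0.002  0.   ]] [-0.04854435  0.48249203  0.17499851] [-0.02270395 -0.02192237 -0.01866098] 88.0482535528411 0.0 18.700000000000003
top [ 398.4025417     9.82328712 1724.185674  ] [-0.04739036  0.04581593  0.7064805  -0.7046562 ] [[486.84648708   0.         314.78963925]
 [  0.         486.84648708 202.93218715]
 [  0.           0.           1.        ]] 0.0256652152998924
scene [1362.45868194  479.82857508  708.9484834 ] [0.21046916 0.40346304 0.78008168 0.42940993] [[390.28875696   0.         319.94177875]
 [  0.         390.28875696 205.98273484]
 [  0.           0.           1.        ]] -0.0013959622803771997
wrist [153.72788561 610.68481216 382.58096282] [-0.11090908 -0.07577093  0.56287502  0.81555481] [[317.45465747   0.         322.16984578]
 [  0.         317.45465747 198.79177954]
 [  0.           0.           1.        ]] -0.047309008205746975
```

View pics/top0.png

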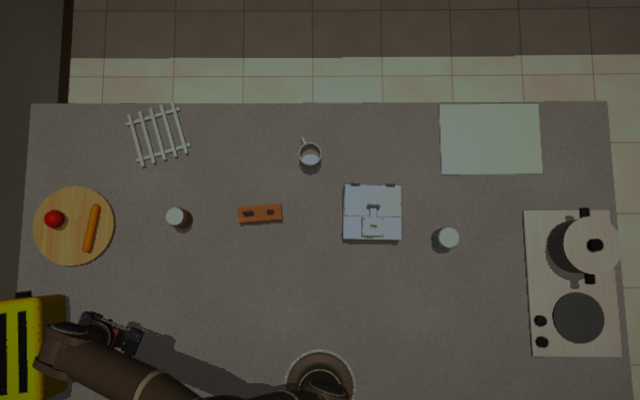

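View pics/scene0.png

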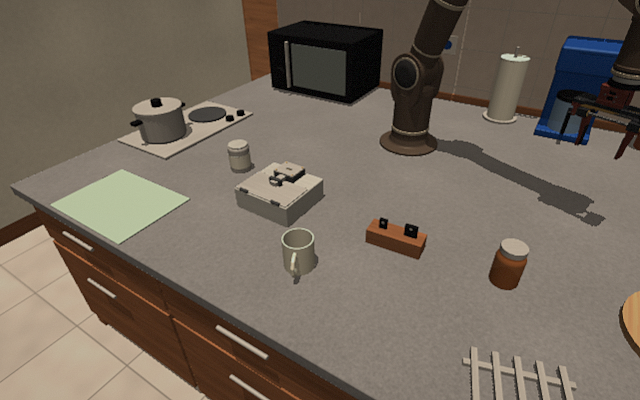

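The top view has world +x up and +y to the left. The block is near (260,214), the safe near (372,212), the jar near (178,217), the can near (448,238) and the mug near (310,154). I'll enlarge the block and the safe.

Run:
```python
from h import *
im=cv2.imread('pics/top0.png')
a=cv2.resize(im[195:235,230:290],None,fx=10,fy=10,interpolation=cv2.INTER_CUBIC)[:, :]
b=cv2.resize(im[178:246,336:410],None,fx=8,fy=8,interpolation=cv2.INTER_CUBIC)
a=cv2.resize(im[200:228,230:290],None,fx=10,fy=10,interpolation=cv2.INTER_CUBIC)  # 600x280
b=cv2.resize(im[206:246,340:405],None,fx=8,fy=8,interpolation=cv2.INTER_CUBIC) # 520x320
o=np.zeros((600,600,3),np.uint8);o[:280]=a;o[280:600,:520]=b
cv2.imwrite('pics/crop1.png',cv2.convertScaleAbs(o,alpha=1.6))
```

```text
(no output)
```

View pics/crop1.png

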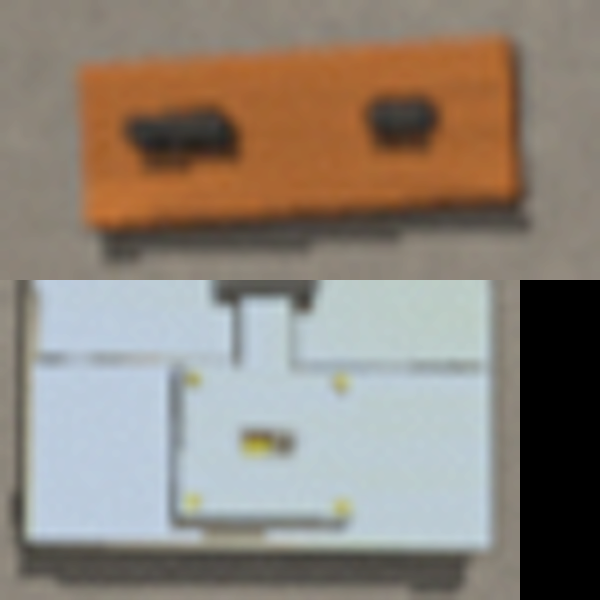

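The broad key is the left (+y) one, with its bow centre at crop (182,132). The slim key is at (402,118), and the keyhole is at about (267,442) between four screws.

Run:
```python
from h import *
import pickle
c=pickle.load(open('top0.pkl','rb'))
A=lambda x,y,z: at_z(c,230+(x+.5)/10-.5,200+(y+.5)/10-.5,z)
B=lambda x,y,z: at_z(c,340+(x+.5)/8-.5,206+(y-280+.5)/8-.5,z)
k=[A(*p,45)[:2] for p in [(80,68),(510,38),(518,195),(88,225)]]
print('block',np.round(k,1),np.mean(k,0),'yaw of block y (deg from world y)',[np.degrees(np.arctan2(-(q-p)[0],(q-p)[1])) for p,q in [(k[1],k[0]),(k[2],k[3])]])
print('broad top',A(182,128,81),'slim',A(402,116,75))
h=[B(*p,95)[:2] for p in [(192,380),(341,383),(343,508),(193,501)]]
print('screws',np.round(h,1),np.mean(h,0),'keyhole',B(267,442,95))
print([np.degrees(np.arctan2(-(q-p)[0],(q-p)[1])) for p,q in [(h[1],h[0]),(h[2],h[3])]])
f=[B(*p,70)[:2] for p in [(25,543),(492,550)]];print('front edge',f,np.degrees(np.arctan2(-(f[0]-f[1])[0],(f[0]-f[1])[1])))
f=[B(*p,70)[:2] for p in [(38,359),(485,368)]];print('seam',f,np.degrees(np.arctan2(-(f[0]-f[1])[0],(f[0]-f[1])[1])))
```

```text
block [[610.  281.7]
 [620.1 132.4]
 [565.2 129.3]
 [555.2 278. ]] [587.6020891 205.3539771] yaw of block y (deg from world y) [np.float64(3.8715417356984587), np.float64(3.847874290456853)]
broad top [584.79153749 240.93393556  81.        ] slim [589.37808628 166.86917671  75.        ]
screws [[ 562.8 -150.6]
 [ 561.4 -213. ]
 [ 508.9 -212.8]
 [ 512.  -150.2]] [ 536.29103565 -181.64125281] keyhole [ 536.65502094 -181.55483373   95.        ]
[np.float64(-1.302027755291063), np.float64(-2.803498072179515)]
front edge [array([496.08213042, -81.12898805]), array([ 492.69854884, -278.85357744])] -0.980384000365916
seam [array([574.52753431, -87.46966394]), array([ 570.18906341, -277.90299332])] -1.3050923412328557
```

servo_tool(steps=[[0.06, 0, -0.019, 0.046, 8.5], [0.06, 0, -0.038, 0.092, 17], [0.06, 0, -0.057, 0.138, 25.5], [0.06, 0, -0.076, 0.184, 34], [0.06, 0, -0.095, 0.23, 42.5]], grip_force=30)

```text
time_s: 0.65
tcp_pos: [403.7, 412.3, 222.1]
tool_rot: [0.372, 0.601, -0.373, 0.601]
force: [0.4, 0.8, -0.1]
finger_gap: 60.1
```

```bash
cat > go.py <<'E'
import sys
from h import *
# usage: go.py x y z jawyaw_deg -> shift in tool axes and turn
s=bot.get_state();M=R.from_quat(s['tool_rot']).as_matrix()
if len(sys.argv)>1:
    x,y,z,w=map(float,sys.argv[1:5])
    d=M.T@(np.array([x,y,z])-s['tcp_pos'])
    yaw=np.degrees(np.arctan2(M[1,1],M[0,1]))
    print('shift',d.round(1),'turn',round((yaw-w+180)%360-180,2))
print('t',round(s['time_s'],2),'tcp',np.round(s['tcp_pos'],1),'yaw',round(float(np.degrees(np.arctan2(M[1,1],M[0,1]))),2),'tilt x',M[:,0].round(4),'F',np.round(s['force'],1),'T',np.round(s['ft_torque'],2),'gap',round(float(s['finger_gap']),2),'q',np.round(s['joint_positions'],2))
E
python3 go.py 584 242 200 3.86
```

```text
shift [ 22.2  85.7 232.7] turn 22.57
t 0.65 tcp [403.7 412.3 222.1] yaw 26.43 tilt x [-5.0e-04 -1.1e-03 -1.0e+00] F [ 0.4  0.8 -0.1] T [ 0.01 -0.01  0.01] gap 60.06 q [-1.05  0.33  0.21  1.73 -0.08  1.09 -0.35]
```

servo_tool(steps=[[0.06, 0.004, 0.017, 0.0465, 4.5], [0.06, 0.008, 0.034, 0.093, 9], [0.06, 0.012, 0.051, 0.139, 13.5], [0.06, 0.017, 0.068, 0.186, 18], [0.06, 0.022, 0.0857, 0.2327, 22.6]])

```text
time_s: 1.15
tcp_pos: [584.4, 241.1, 200.1]
tool_rot: [0.483, 0.516, -0.484, 0.516]
force: [0.2, 1.0, 1.1]
finger_gap: 60.1
```

```bash
python3 - <<'E'
from h import *
c=cam('wrist','w1.png');save(c,'w1.pkl');print(c['xyz'])
for P in [(585,241,81),(585,243,81),(589,167,75)]:print(proj(c,P))
E
python3 go.py 584 242 200 3.86
```

```text
[580.50728435 314.49230024 360.72416628]
(np.float64(322.26747594194296), np.float64(194.66659520658854))
(np.float64(322.40599592869745), np.float64(192.54394117833206))
(np.float64(321.5972021774001), np.float64(265.2610195413297))
shift [ -0.6  -5.6 -10.2] turn -0.99
t 1.2 tcp [590.1 232.1 199.5] yaw 2.87 tilt x [ 0.0028 -0.0064 -1.    ] F [ 2.7 -6.1  0.6] T [-0.38 -0.14 -0.04] gap 59.95 q [-0.72  0.46  0.38  1.62 -0.18  1.1  -0.25]
```

View pics/w1.png

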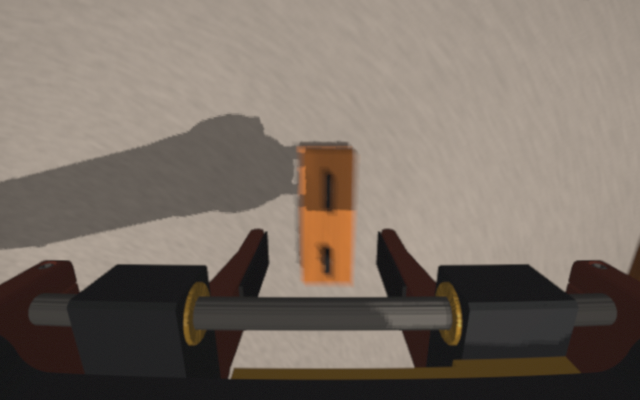

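The picture was blurred because the arm was still settling. It shows the broad key at about (328,190) and the slim key at (326,260). I'll settle and look again.

servo_tool(steps=[[0.06, 0.01, -0.0056, -0.01, -1], [0.06, 0.02, -0.0056, -0.01, -1], [0.06, 0.02, -0.0056, -0.01, -1], [0.06, 0.02, -0.0056, -0.01, -1]])

```text
time_s: 1.6
tcp_pos: [582.8, 243.2, 179.0]
tool_rot: [0.481, 0.515, -0.483, 0.519]
force: [0.2, -0.6, 0.5]
finger_gap: 59.9
```

```bash
python3 - <<'E'
from h import *
c=cam('wrist','w2.png');save(c,'w2.pkl');print(c['xyz'])
im=c['image'][120:300,260:400,::-1]
cv2.imwrite('pics/w2c.png',cv2.resize(im,None,fx=3.3,fy=3.3,interpolation=cv2.INTER_CUBIC))
E
python3 go.py 585 243 85 3.86
```

```text
[578.06657027 317.47193412 339.18453471]
shift [94.5  1.6 -0.3] turn 0.15
t 1.65 tcp [583.2 243.1 179.5] yaw 4.01 tilt x [ 0.0025 -0.0059 -1.    ] F [-0.  -0.4 -0.3] T [-0.11  0.08 -0.02] gap 60.66 q [-0.73  0.47  0.36  1.65 -0.18  1.05 -0.25]
```

View pics/w2c.png

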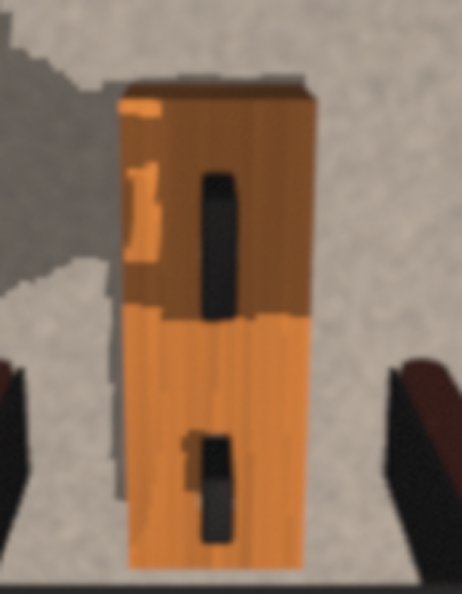

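The enlarged view is sharp. The broad bow's top face spans (203,198)–(236,318) and the slim one's spans (203,478)–(232,543). The block's top corners are at (120,99), (316,99), (302,569) and (130,569).

Run:
```python
from h import *
import pickle
c=pickle.load(open('w2.pkl','rb'))
A=lambda x,y,z: at_z(c,260+(x+.5)/3.3-.5,120+(y+.5)/3.3-.5,z).round(1)
print('broad ctr',A(219,258,81),'ends',A(219,198,81),A(219,318,81),'sides',A(203,258,81),A(236,258,81));print('slim',A(217,511,75))
print([A(*p,45) for p in [(120,99),(316,99),(302,569),(130,569)]])
```

```text
broad ctr [586.5 245.7  81. ] ends [585.4 261.3  81. ] [587.7 229.5  81. ] sides [582.5 245.4  81. ] [590.9 246.   81. ]
slim [591.6 170.1  75. ]
[array([556.7, 279.9,  45. ]), array([611.5, 283.7,  45. ]), array([621.7, 134.5,  45. ]), array([566.8, 130.7,  45. ])]
```

```bash
python3 go.py 586.2 244.9 48.5 3.86
```

```text
shift [131.    2.8  -2.4] turn 0.15
t 1.65 tcp [583.2 243.1 179.5] yaw 4.01 tilt x [ 0.0025 -0.0059 -1.    ] F [-0.  -0.4 -0.3] T [-0.11  0.08 -0.02] gap 60.66 q [-0.73  0.47  0.36  1.65 -0.18  1.05 -0.25]
```

servo_tool(steps=[[0.04, 0.03, 0.0028, -0.0024, 0.1], [0.04, 0.06, 0.0028, -0.0024, 0.1], [0.04, 0.09, 0.0028, -0.0024, 0.1], [0.04, 0.11, 0.0028, -0.0024, 0.1], [0.04, 0.115, 0.0028, -0.0024, 0.1]])

```text
time_s: 2.15
tcp_pos: [584.5, 245.4, 62.6]
tool_rot: [0.48, 0.516, -0.484, 0.519]
force: [-0.0, 0.2, -0.9]
finger_gap: 40.0
```

```bash
python3 go.py 586.2 244.9 48.5 3.86
```

```text
shift [14.1  1.7  0.6] turn 0.13
t 2.15 tcp [584.5 245.4  62.6] yaw 3.99 tilt x [-4.0e-04 -7.1e-03 -1.0e+00] F [-0.   0.2 -0.9] T [-0.05  0.05  0.  ] gap 40.05 q [-0.7   0.61  0.32  1.73 -0.24  0.84 -0.21]
```

servo_tool(steps=[[0.04, 0.007, 0.0017, 0.0006, 0.1], [0.04, 0.014, 0.0017, 0.0006, 0.1], [0.04, 0.014, 0.0017, 0.0006, 0.1]])

```text
time_s: 2.45
tcp_pos: [586.2, 245.0, 48.5]
tool_rot: [0.481, 0.515, -0.485, 0.518]
force: [-0.3, 0.0, -0.0]
finger_gap: 40.0
```

```bash
python3 go.py 586.2 244.9 48.5 3.86
```

```text
shift [-0.  -0.   0.1] turn 0.05
t 2.45 tcp [586.2 245.   48.5] yaw 3.91 tilt x [-4.0e-04 -7.1e-03 -1.0e+00] F [-0.3  0.  -0. ] T [-0.07  0.08  0.06] gap 39.95 q [-0.69  0.63  0.31  1.74 -0.24  0.82 -0.2 ]
```

servo_tool(steps=[[0.012, 0, 0, 0, 0], [0.008, 0, 0, 0, 0], [0.006, 0, 0, 0, 0], [0.004, 0, 0, 0, 0], [0.004, 0, 0, 0, 0]], grip_force=15)

```text
time_s: 2.95
tcp_pos: [586.4, 245.1, 48.8]
tool_rot: [0.481, 0.515, -0.484, 0.518]
force: [-0.8, -0.4, 1.0]
finger_gap: 9.7
```

```bash
python3 go.py 586.2 244.9 48.5 3.86
```

```text
shift [ 0.3 -0.2  0.2] turn 0.05
t 2.95 tcp [586.4 245.1  48.8] yaw 3.91 tilt x [-1.0e-04 -6.8e-03 -1.0e+00] F [-0.8 -0.4  1. ] T [-0.07  0.14  0.05] gap 9.72 q [-0.69  0.63  0.31  1.74 -0.24  0.82 -0.2 ]
```

servo_tool(steps=[[0.0, 0, 0, 0, 0], [0.0, 0, 0, 0, 0], [0.0, -0.005, 0, 0, 0], [0.0, -0.012, 0, 0, 0], [0.0, -0.02, 0, 0, 0]], grip_force=50)

```text
time_s: 3.45
tcp_pos: [586.3, 245.2, 69.4]
tool_rot: [0.481, 0.515, -0.484, 0.518]
force: [-0.8, -0.7, -0.5]
finger_gap: 9.4
```

servo_tool(steps=[[0.0, -0.015, 0, 0, 0], [0.0, -0.035, 0, 0, 0], [0.0, -0.06, 0, 0, 0], [0.0, -0.085, 0, 0, 0], [0.0, -0.1, 0, 0, 0]])

```text
time_s: 3.95
tcp_pos: [587.3, 246.1, 172.8]
tool_rot: [0.482, 0.515, -0.483, 0.519]
force: [0.9, -0.5, -0.5]
finger_gap: 9.7
```

```bash
python3 go.py 536.5 -181 175 -1.2
```

```text
shift [-1.000e-01 -7.970e+01  4.227e+02] turn 5.09
t 3.95 tcp [587.3 246.1 172.8] yaw 3.89 tilt x [ 0.0029 -0.0052 -1.    ] F [ 0.9 -0.5 -0.5] T [-0.08 -0.02 -0.02] gap 9.67 q [-0.73  0.49  0.36  1.64 -0.19  1.05 -0.25]
```

servo_tool(steps=[[0.0, 0, -0.008, 0.0425, 0.5], [0.0, 0, -0.016, 0.085, 1], [0.0, 0, -0.024, 0.1275, 1.5], [0.0, 0, -0.032, 0.17, 2], [0.0, 0, -0.04, 0.2125, 2.5]])

```text
time_s: 4.45
tcp_pos: [561.4, 29.8, 174.5]
tool_rot: [0.494, 0.504, -0.494, 0.508]
force: [1.0, 0.6, 0.1]
finger_gap: 9.8
```

```bash
python3 go.py 536.5 -181 175 -1.2
```

```text
shift [  0.4 -29.9 210.1] turn 2.58
t 4.45 tcp [561.4  29.8 174.5] yaw 1.38 tilt x [ 0.0034 -0.0049 -1.    ] F [1.  0.6 0.1] T [-0.02  0.   -0.02] gap 9.8 q [-0.47  0.37  0.43  1.83 -0.17  0.98  0.05]
```

servo_tool(steps=[[0.0, 0, -0.006, 0.045, 0.5], [0.0, 0, -0.013, 0.09, 1], [0.0, 0, -0.02, 0.135, 1.5], [0.0, 0, -0.026, 0.175, 2], [0.0, 0, -0.03, 0.2, 2.58]])

```text
time_s: 4.95
tcp_pos: [535.2, -174.6, 176.2]
tool_rot: [-0.506, -0.491, 0.507, -0.496]
force: [1.1, 0.4, -0.1]
finger_gap: 9.8
```

servo_tool(steps=[[0.0, 0, 0, 0.01, 0], [0.0, 0, 0, 0.01, 0], [0.0, 0, 0, 0.01, 0], [0.0, 0, 0, 0.01, 0]])

```text
time_s: 5.35
tcp_pos: [535.5, -182.4, 176.2]
tool_rot: [-0.505, -0.492, 0.506, -0.497]
force: [0.8, -0.1, 0.1]
finger_gap: 10.1
```

```bash
python3 go.py 536.5 -181 175 -1.2
python3 - <<'E'
from h import *
c=cam('wrist','w3.png');save(c,'w3.pkl');print(c['xyz'])
s=bot.get_state();t=s['tcp_pos']
print('keyhole',proj(c,(536.5,-181.5,95)),'tip',proj(c,np.array(t)+[0,0,-28.3]))
im=c['image'][100:300,220:420,::-1]
cv2.imwrite('pics/w3c.png',cv2.resize(im,None,fx=3,fy=3,interpolation=cv2.INTER_CUBIC))
E
```

```text
shift [ 1.2  1.  -1.5] turn -0.05
t 5.35 tcp [ 535.5 -182.4  176.2] yaw -1.25 tilt x [ 0.004  -0.0049 -1.    ] F [ 0.8 -0.1  0.1] T [-0.05  0.05 -0.01] gap 10.07 q [-0.14  0.38  0.5   1.83 -0.21  0.98  0.42]
[ 537.08797289 -108.29342535  336.50924507]
keyhole (np.float64(322.36248445615416), np.float64(205.14834289366073)) tip (np.float64(321.12142167510876), np.float64(230.95707155794128))
```

View pics/w3c.png

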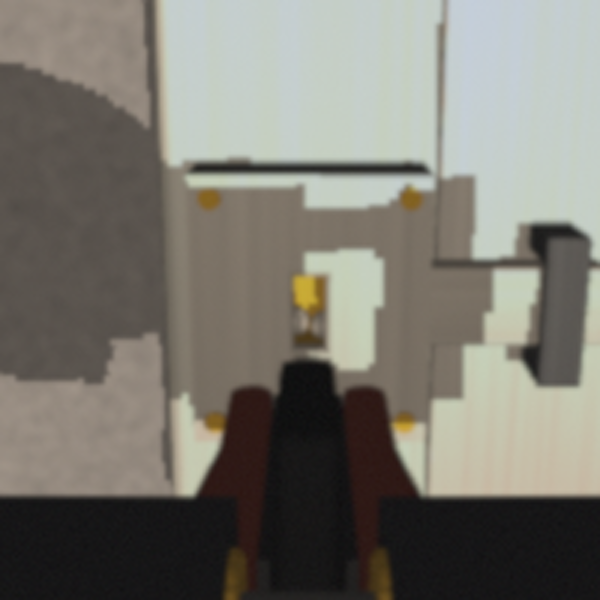

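The keyhole slot spans (293,277)–(328,350) in the crop, and the screws are at (209,199), (411,199), (404,421) and (215,421). The bow's lower +y edge is at (308,362), about 48 px wide. Now I'll compute the key-to-hole offset.

Run:
```python
from h import *
import pickle
c=pickle.load(open('w3.pkl','rb'));t=np.array([535.5,-182.4,176.2])
A=lambda x,y,z: at_z(c,220+(x+.5)/3-.5,100+(y+.5)/3-.5,z).round(2)
print('slot',A(310.5,313.5,95),A(310.5,277,95),A(310.5,350,95),A(293,313,95),A(328,313,95))
k=[A(*p,95) for p in [(209,199),(411,199),(404,421),(215,421)]];print(np.array(k)[:,:2],np.mean(k,0))
for v in (358,362,366): print('bow edge',A(308,v,t[2]-3.3)-[0,17,0])
print('bow x',A(285,375,t[2]-3.3),A(333,375,t[2]-3.3))
```

```text
slot [ 537.16 -180.7    95.  ] [ 537.38 -170.73   95.  ] [ 536.93 -190.9    95.  ] [ 532.53 -180.45   95.  ] [ 541.79 -180.67   95.  ]
[[ 511.84 -149.47]
 [ 563.59 -150.69]
 [ 562.08 -212.05]
 [ 510.35 -210.78]] [ 536.965  -180.7475   95.    ]
bow edge [ 536.49 -182.78  172.9 ]
bow edge [ 536.48 -183.55  172.9 ]
bow edge [ 536.46 -184.32  172.9 ]
bow x [ 532.22 -168.96  172.9 ] [ 540.99 -169.17  172.9 ]
```

```bash
python3 go.py 536.5 -180.3 127.3 -1.3
```

```text
shift [48.9  0.8 -2.6] turn 0.04
t 5.4 tcp [ 535.4 -182.6  176.2] yaw -1.26 tilt x [ 0.004  -0.0051 -1.    ] F [-0.3  0.1 -1.4] T [-0.02  0.03 -0.04] gap 9.51 q [-0.14  0.38  0.5   1.83 -0.21  0.98  0.42]
```

servo_tool(steps=[[0.0, 0.015, 0.0008, -0.0026, 0], [0.0, 0.03, 0.0008, -0.0026, 0], [0.0, 0.044, 0.0008, -0.0026, 0], [0.0, 0.0488, 0.0008, -0.0026, 0], [0.0, 0.0488, 0.0008, -0.0026, 0]])

```text
time_s: 5.9
tcp_pos: [536.2, -179.8, 126.6]
tool_rot: [-0.505, -0.493, 0.506, -0.496]
force: [-0.1, 0.1, -0.2]
finger_gap: 9.8
```

```bash
python3 go.py 536.5 -180.3 127.3 -1.3
python3 - <<'E'
from h import *
c=cam('wrist','w4.png');save(c,'w4.pkl');print(c['xyz'])
s=bot.get_state();t=np.array(s['tcp_pos']);print(t)
K=lambda P:np.round((np.array(proj(c,P))-[270,160]+.5)*6-.5)
print('keyhole',K((537,-180.75,95)),'tip',K(t+[0,0,-28.3]),'tip corner +y',K(t+[0,9,-26.3]),'bow edge',K(t+[0,17,-3.3]))
im=c['image'][160:260,270:370,::-1]
cv2.imwrite('pics/w4c.png',cv2.resize(im,None,fx=6,fy=6,interpolation=cv2.INTER_CUBIC))
E
```

```text
shift [-0.7  0.4  0.5] turn 0.08
t 5.9 tcp [ 536.2 -179.8  126.6] yaw -1.22 tilt x [ 0.0024 -0.0049 -1.    ] F [-0.1  0.1 -0.2] T [-0.09  0.05  0.01] gap 9.81 q [-0.13  0.44  0.47  1.87 -0.25  0.88  0.45]
[ 537.96861837 -105.61481988  286.95470127]
[ 536.54219005 -180.11123367  127.30876783]
keyhole [318. 424.] tip [314. 432.] tip corner +y [312. 358.] bow edge [310. 359.]
```

View pics/w4c.png

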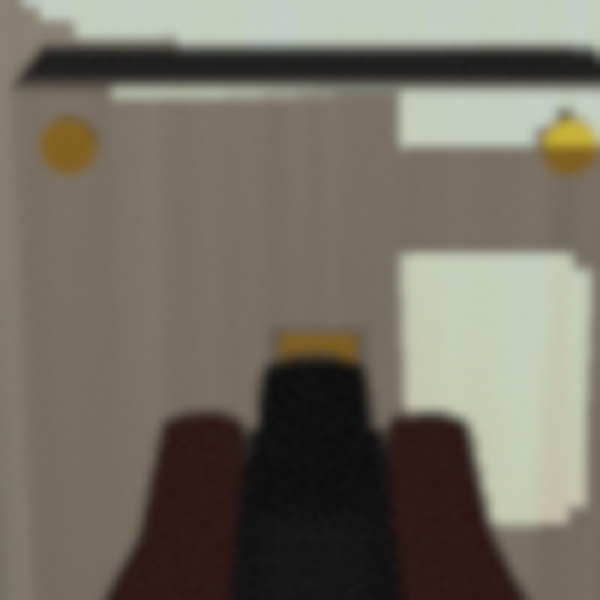

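The slot's lit opening spans x 279–358 with its +y end at y≈331 and the screws at (70,145) and (569,145). The bow spans x 265–367 with its +y edge at y≈361.

Run:
```python
from h import *
import pickle
c=pickle.load(open('w4.pkl','rb'));t=np.array([536.4,-180.0,127.0])
A=lambda x,y,z: at_z(c,270+(x+.5)/6-.5,160+(y+.5)/6-.5,z).round(2)
print('slot +y end',A(318.5,331,95)-[0,10.1,0],A(279,331,95),A(358,331,95))
k=[A(70,145,95),A(569,145,95)];print('screws',k,np.mean(k,0))
print('bow',A(316,361,t[2]-3.3)-[0,17,0],A(265,372,t[2]-3.3),A(367,372,t[2]-3.3))
```

```text
slot +y end [ 537.28 -180.29   95.  ] [ 533.09 -170.09   95.  ] [ 541.48 -170.29   95.  ]
screws [array([ 512.05, -149.35,   95.  ]), array([ 563.63, -150.53,   95.  ])] [ 537.84 -149.94   95.  ]
bow [ 537.1 -180.4  123.7] [ 532.44 -164.35  123.7 ] [ 541.71 -164.56  123.7 ]
```

servo_tool(steps=[[0.0, 0.002, 0.0004, 0, 0], [0.0, 0.004, 0.0004, 0, 0], [0.0, 0.006, 0.0004, 0, 0], [0.0, 0.008, 0.0004, 0, 0], [0.0, 0.008, 0.0004, 0, 0]])

```text
time_s: 6.45
tcp_pos: [536.8, -180.1, 119.1]
tool_rot: [-0.505, -0.492, 0.506, -0.497]
force: [0.1, 0.2, -0.9]
finger_gap: 9.8
```

```bash
python3 go.py 536.7 -180.1 119.3 -1.3
```

```text
shift [-0.2 -0.1 -0. ] turn 0.05
t 6.45 tcp [ 536.8 -180.1  119.1] yaw -1.25 tilt x [ 0.0032 -0.0051 -1.    ] F [ 0.1  0.2 -0.9] T [-0.09  0.08  0.  ] gap 9.82 q [-0.12  0.45  0.47  1.88 -0.25  0.87  0.45]
```

servo_tool(steps=[[0.0, 0.003, 0, 0, 0], [0.0, 0.005, 0, 0, 8.5], [0.0, 0.006, 0, 0, 0], [0.0, 0.006, 0, 0, -8.5], [0.0, 0.006, 0, 0, 0]])

```text
time_s: 6.95
tcp_pos: [536.1, -180.0, 112.8]
tool_rot: [-0.503, -0.495, 0.504, -0.498]
force: [-0.4, 0.0, -0.2]
finger_gap: 9.5
```

```bash
python3 go.py 536.7 -180.1 114 -1.3
```

```text
shift [-1.2  0.6  0.1] turn 0.57
t 6.95 tcp [ 536.1 -180.   112.8] yaw -0.73 tilt x [ 0.0021 -0.0041 -1.    ] F [-0.4  0.  -0.2] T [0.1  0.09 0.01] gap 9.48 q [-0.11  0.46  0.46  1.88 -0.26  0.86  0.46]
```

servo_tool(steps=[[0.0, 0.0015, 0.0006, 0, 8.5], [0.0, 0.0025, 0.0006, 0, 0], [0.0, 0.0035, 0.0006, 0, -8.0], [0.0, 0.004, 0.0006, 0, 0], [0.0, 0.004, 0.0006, 0, 0.5]])

```text
time_s: 7.45
tcp_pos: [537.7, -180.2, 109.2]
tool_rot: [-0.506, -0.492, 0.506, -0.496]
force: [2.8, -0.0, 0.2]
finger_gap: 9.7
```

```bash
python3 go.py 536.7 -180.1 104.3 -1.3
```

```text
shift [ 4.9 -1.  -0.1] turn -0.1
t 7.45 tcp [ 537.7 -180.2  109.2] yaw -1.4 tilt x [ 0.0042 -0.0045 -1.    ] F [ 2.8 -0.   0.2] T [-0.25 -0.6   0.03] gap 9.66 q [-0.11  0.46  0.46  1.89 -0.26  0.85  0.46]
```

servo_tool(steps=[[0.0, 0.001, -0.0007, 0, 8.5], [0.0, 0.002, -0.0007, 0, 0], [0.0, 0.003, -0.0007, 0, -8.0], [0.0, 0.004, -0.0007, 0, 0], [0.0, 0.005, -0.0007, 0, 0]])

```text
time_s: 7.95
tcp_pos: [537.3, -180.4, 104.4]
tool_rot: [0.506, 0.491, -0.506, 0.496]
force: [-1.4, 0.7, 11.1]
finger_gap: 9.8
```

```bash
python3 go.py 536.7 -180.1 104.3 -1.3
python3 - <<'E'
from h import *
c=cam('wrist','w5.png');save(c,'w5.pkl')
s=bot.get_state();t=np.array(s['tcp_pos']);print(t)
im=c['image'][140:280,240:400,::-1]
cv2.imwrite('pics/w5c.png',cv2.resize(im,None,fx=4,fy=4,interpolation=cv2.INTER_CUBIC))
c=cam('scene');im=c['image'][140:230,220:340,::-1]
cv2.imwrite('pics/s5c.png',cv2.resize(im,None,fx=6,fy=6,interpolation=cv2.INTER_CUBIC))
E
```

```text
shift [ 0.1 -0.6 -0.3] turn -0.15
t 7.95 tcp [ 537.3 -180.4  104.4] yaw -1.45 tilt x [ 0.0048 -0.0048 -1.    ] F [-1.4  0.7 11.1] T [0.08 0.49 0.03] gap 9.82 q [-0.11  0.47  0.46  1.89 -0.27  0.84  0.46]
[ 537.2940529  -180.38647894  104.51846514]
```

View pics/w5c.png

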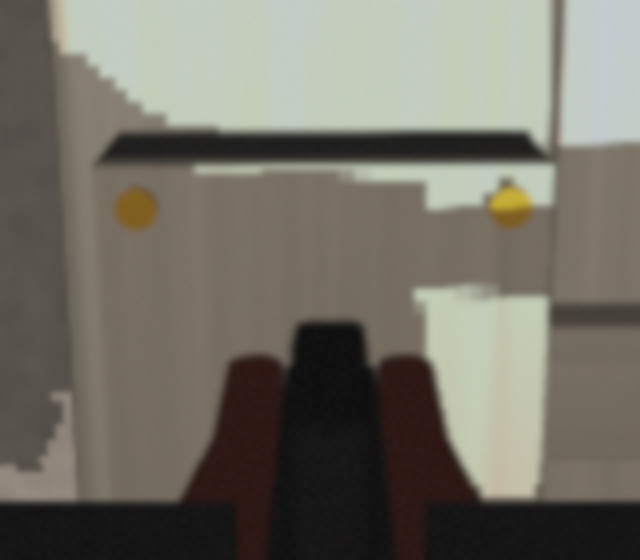

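The key's bow edge sits where it was relative to the fingers, so it hasn't slipped, and the tip is about 19 mm down on the floor. Now I'll turn it.

servo_tool(steps=[[0.0, 0.001, -0.0004, 0, 6], [0.0, 0.001, -0.0004, 0, 12], [0.0, 0.001, -0.0004, 0, 18], [0.0, 0.001, -0.0004, 0, 24], [0.0, 0.001, -0.0004, 0, 30]], grip_force=60)

```text
time_s: 8.55
tcp_pos: [538.0, -181.2, 104.5]
tool_rot: [0.617, 0.344, -0.615, 0.35]
force: [2.7, -1.6, 5.1]
finger_gap: 9.7
```

```bash
python3 go.py 536.8 -180.2 104 -91.4
```

```text
shift [ 0.5 -1.6 -0.2] turn 60.23
t 8.55 tcp [ 538.  -181.2  104.5] yaw -31.17 tilt x [ 0.0071 -0.0064 -1.    ] F [ 2.7 -1.6  5.1] T [-0.47 -0.32  0.14] gap 9.71 q [-0.21  0.49  0.59  1.9  -0.35  0.85  0.02]
```

servo_tool(steps=[[0.0, 0.001, -0.0008, 0, 6], [0.0, 0.001, -0.001, 0, 12], [0.0, 0.001, -0.001, 0, 18], [0.0, 0.001, -0.001, 0, 24], [0.0, 0.001, -0.001, 0, 30]])

```text
time_s: 9.05
tcp_pos: [538.0, -182.0, 104.5]
tool_rot: [0.687, 0.172, -0.682, 0.18]
force: [0.9, -2.6, 5.8]
finger_gap: 9.7
```

```bash
python3 go.py 536.8 -180.2 104 -91.4
```

```text
shift [ 0.5 -2.2  0.2] turn 30.22
t 9.05 tcp [ 538.  -182.   104.5] yaw -61.18 tilt x [ 0.0091 -0.0085 -0.9999] F [ 0.9 -2.6  5.8] T [-0.8   0.12  0.13] gap 9.66 q [-0.3   0.53  0.73  1.9  -0.45  0.87 -0.41]
```

servo_tool(steps=[[0.0, 0.001, -0.0015, 0, 6], [0.0, 0.001, -0.0018, 0, 12], [0.0, 0.001, -0.002, 0, 18], [0.0, 0.001, -0.002, 0, 24], [0.0, 0.001, -0.002, 0, 29]])

```text
time_s: 9.55
tcp_pos: [537.3, -182.2, 104.5]
tool_rot: [0.711, -0.005, -0.703, 0.003]
force: [-1.4, -3.5, 9.0]
finger_gap: 9.5
```

```bash
python3 go.py 536.8 -180.2 104 -91.4
```

```text
shift [ 0.5 -2.   0.6] turn 1.19
t 9.55 tcp [ 537.3 -182.2  104.5] yaw -90.21 tilt x [ 0.0103 -0.0111 -0.9999] F [-1.4 -3.5  9. ] T [-1.01  0.59  0.14] gap 9.51 q [-0.39  0.57  0.87  1.91 -0.55  0.9  -0.82]
```

servo_tool(steps=[[0.0, 0.001, -0.0012, 0.0003, 2], [0.0, 0.001, -0.0015, 0.0003, 4], [0.0, 0.001, -0.0015, 0.0003, 4], [0.0, 0.001, -0.0015, 0.0003, 4]])

```text
time_s: 9.95
tcp_pos: [537.1, -181.9, 104.5]
tool_rot: [0.711, -0.029, -0.703, -0.02]
force: [-2.5, -1.5, 11.1]
finger_gap: 9.9
```

```bash
python3 go.py 536.8 -180.2 104 -91.4
python3 - <<'E'
from h import *
c=cam('wrist','w6.png');im=c['image'][100:300,160:480,::-1]
a=cv2.resize(im,None,fx=2,fy=2,interpolation=cv2.INTER_CUBIC)
c=cam('scene','s6.png');im=c['image'][140:220,220:340,::-1]
b=cv2.resize(im,(480,320),interpolation=cv2.INTER_CUBIC)[20:220]
o=np.zeros((600,640,3),np.uint8);o[:400]=a;o[400:,:480]=b
cv2.imwrite('pics/o6.png',o)
E
```

```text
shift [ 0.4 -1.7  0.5] turn -2.59
t 9.95 tcp [ 537.1 -181.9  104.5] yaw -93.99 tilt x [ 0.0109 -0.0126 -0.9999] F [-2.5 -1.5 11.1] T [-0.48  0.75  0.16] gap 9.92 q [-0.4   0.58  0.89  1.91 -0.56  0.9  -0.88]
```

View pics/o6.png

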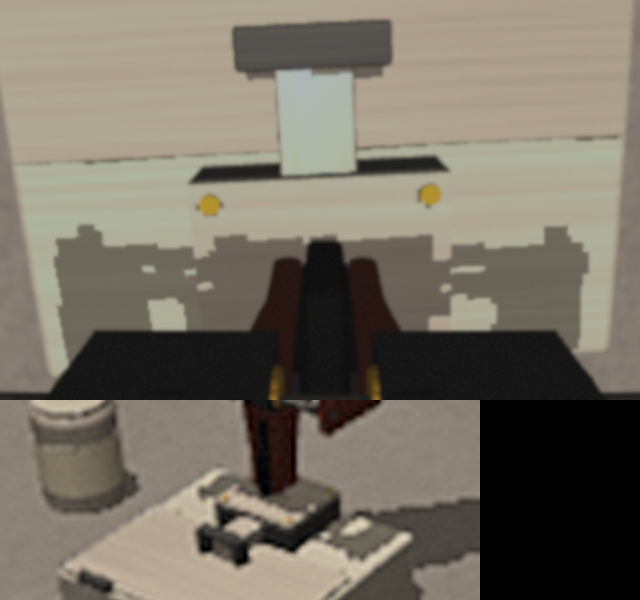

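The wrist view shows a pale bar from the housing at (280–353,175) up to the staple at (233–392,72), so I can't tell yet whether the bolt has drawn back. I'll compare the scene camera's view before and after.

```bash
python3 - <<'E'
from h import *
o=[]
for f in ('scene0','s6'):
    im=cv2.imread(f'pics/{f}.png')[155:200,255:320]
    o.append(cv2.resize(im,None,fx=6,fy=6,interpolation=cv2.INTER_CUBIC))
t=[]
a=np.hstack(o)
c=cam('top','t6.png')
for f in ('top0','t6'):
    im=cv2.imread(f'pics/{f}.png')[195:240,340:405]
    t.append(cv2.resize(im,None,fx=6,fy=6,interpolation=cv2.INTER_CUBIC))
cv2.imwrite('pics/cmp.png',cv2.convertScaleAbs(np.vstack([a,np.hstack(t)]),alpha=1.3))
E
python3 go.py
```

```text
t 10.1 tcp [ 537.1 -181.9  104.5] yaw -93.99 tilt x [ 0.0109 -0.0124 -0.9999] F [-2.2 -2.6 10.9] T [-0.46  0.77  0.16] gap 9.51 q [-0.4   0.58  0.89  1.91 -0.56  0.9  -0.88]
```

View pics/cmp.png

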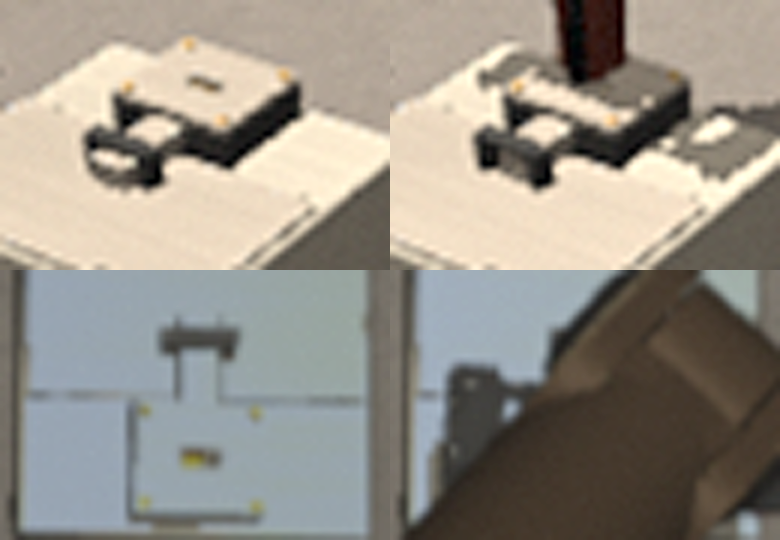

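Before the turn the bolt's end showed through the staple at (115,158); now it has gone. I'll turn a little further to confirm the stop by torque.

servo_tool(steps=[[0.0, 0.001, -0.0006, 0.0003, 2], [0.0, 0.001, -0.0006, 0.0003, 4], [0.0, 0.001, -0.0006, 0.0003, 4], [0.0, 0.001, -0.0006, 0.0003, 4]])

```text
time_s: 10.5
tcp_pos: [536.9, -181.9, 104.4]
tool_rot: [0.71, -0.052, -0.701, -0.043]
force: [-2.6, 0.1, 12.0]
finger_gap: 9.4
```

```bash
python3 go.py 536.8 -180.2 104 -91.4
```

```text
shift [ 0.4 -1.6  0.3] turn -6.33
t 10.5 tcp [ 536.9 -181.9  104.4] yaw -97.73 tilt x [ 0.0111 -0.0127 -0.9999] F [-2.6  0.1 12. ] T [-0.01  0.93  0.26] gap 9.45 q [-0.41  0.59  0.9   1.92 -0.58  0.91 -0.93]
```

The torque jumped from 0.16 to 0.26 N m, so the cylinder is against its stop. I'll check that the hold is steady and the bystanders haven't moved, then hand in.

```bash
python3 - <<'E'
from h import *
for i in range(8): c=cam('scene','s7.png' if i==7 else None)
a=cv2.imread('pics/scene0.png');b=cv2.imread('pics/s7.png')
d=cv2.absdiff(a,b).max(2)
for n,(x0,y0,x1,y1) in dict(mug=(275,225,325,280),jar=(485,235,530,290),can=(224,137,256,175),slim=(374,214,392,232)).items(): print(n,(d[y0:y1,x0:x1]>40).sum())
cv2.imwrite('pics/s7c.png',cv2.resize(b[130:290,210:530],None,fx=2.5,fy=2.5,interpolation=cv2.INTER_CUBIC))
E
python3 go.py
```

```text
mug 0
jar 0
can 0
slim 0
t 10.9 tcp [ 536.8 -181.9  104.4] yaw -97.73 tilt x [ 0.0111 -0.0127 -0.9999] F [-3.1  0.9 11.5] T [0.06 0.89 0.25] gap 9.33 q [-0.41  0.59  0.9   1.92 -0.57  0.91 -0.93]
```

View pics/s7c.png

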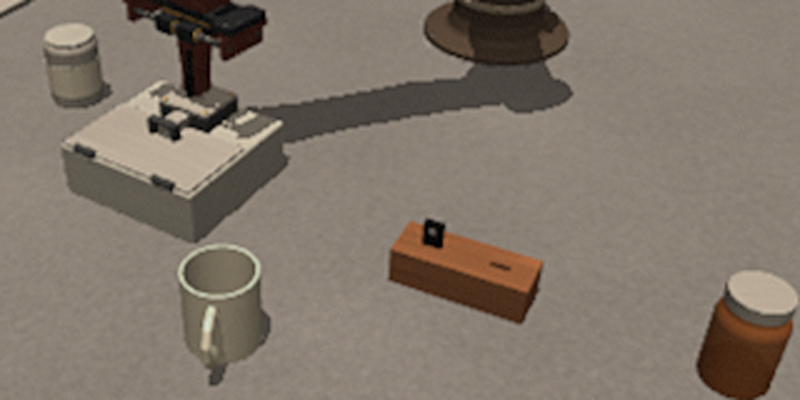

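The slim key is still in its slot at (433,232), the broad key's slot is empty at (500,266), and the mug, jar and can haven't moved. The hold is steady, so I'm handing in.

```bash
python3 -c "from cell import bot; print(bot.close_job())"
```

```text
the job is handed in; nothing more can be done
None
```

The broad key is home in the safe's keyhole, turned clockwise to the stop, and the gripper was still holding it there when I handed in. The run took about 11 s.

- **Insertion:** I lifted the key straight out of its slot and wiggled it about ±8° past both pins. Its tip reached about 19 mm down with 11 N on the floor.
- **Turn:** The gripper turned about 96°. Over the last 4° the torque rose from 0.16 to 0.26 N m, which I took as the stop. The hold was then steady for 0.4 s, at 60 N grip and 11.5 N upward force on the tool.
- **Bolt:** Before the turn, the bolt's end showed through the staple; afterwards it did not. A close view from the wrist still showed the bar reaching up to the staple, so I could not see how far it had drawn back. The stop is judged from the torque and angle.
- **Surroundings:** The slim key is still in its slot, and the scene camera showed no change around it, the mug, the jar or the can.
- **Drift:** During the turn the tool moved about 2 mm sideways and tilted about 1°. Side forces stayed under 4 N.

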